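Put the clean ramekins and soup spoons away in the push-open drawer

ROBOT

A 6-joint arm with a two-finger parallel gripper is mounted at the origin on the work surface. World frame = base frame: x ahead of the robot, y to its left, z up, the work surface at z = 0. Lengths are in m, angles in rad, forces in N, time in s.
With the tool pointing down it reaches from about 0.35 to 0.85 m from the base axis. Payload 8.1 kg.
Tool frame: the origin (TCP) lies at the very end of the fingers, on their centre line; the grasp point (between the pads) lies 19 mm behind it; z points along the fingers, y is the line along which they close (so a half turn about z gives the same grasp; the last joint's range is limited). The gripper opens to 93 mm and grips with 3 to 60 N. Pads are 15 mm wide; open, the fingers measure 128 mm over their backs; the gripper's body (75 mm by 188 mm) begins 65 mm behind the grasp point.
Start: joints at [1.151, 0.13, 1.488, -0, 1.523, -0.085], TCP at [0.197, 0.567, 0.219] pointing down, gripper open.
Joint ranges: [-2.96, 2.96], [-0.89, 2.26], [0.02, 2.5], [-1.34, 4.48], [0, 2.73], [-2.66, 2.66]. Speed limits (rad/s): [2.39, 2.39, 2.79, 3.14, 3.14, 3.14].

INTERFACE

Orientations are given as a rotation vector (axis times angle).
In Python, from plant import robot gives the robot as it stands. The module is installed in compiled form; this text tells all that it offers.
- The arm moves only by the tool play_rows, never from a script. Its argument "increments" is text: rows parted by semicolons, each of 5 numbers parted by spaces: the shift along the tool's x, y, z in mm, then the turn about the tool's z in degrees, then the closure, from -1 (fully open) to 1 (shut). In form: dx dy dz yaw claw; .... A call has 1 to 20 rows; each row is the pose to reach, as a shift and turn from the pose commanded when the call began, along the tool's axes at that moment; what a row does not reach only later rows make up. A row lasts 1/10 s, in which the tool goes at most 50 mm and 8.59 degrees, less where a joint would pass 70% of its speed; a pose out of reach is approached as far as the arm can. A call with a gripper value outside its range is refused whole. The fingers move at their own pace and stop on an object; "force" is the grip in N (left out, the last holds). Time passes only in rows, so rows that repeat a pose let the fingers close. It gives the time, the measured TCP pose, the force, the opening and the grip force at its end, in the units of the state.
- robot.read_state(): the state, without advancing time (a new reading comes with each control period).
- robot.read_camera(name): name is "side" or "top"; returns the picture (480x640x3 uint8, blue, green, red); there is no depth.
- robot.calibration(name): a dict with "vertical_fov" (degrees; the focal length in pixels is half the picture's height over the tangent of half this angle, whatever the lens; pixels are square), "cx", "cy" (the principal point, pixels), "rvec" (rotation vector, rad) and "tvec" (3), from world to camera coordinates, as OpenCV has them. Camera axes: x right, y down, z forward; pixel columns grow to the right and rows downward; lengths in m; the calibration is good to about 2 mm. A picture is of the moment at which its call begins. calibration takes no time and is no camera call.
- robot.close_job(): hands the job in; it is judged then, once.
Trained networks look in the newest picture that a camera, given by its name, has taken for a name from the list of things; names that differ only in an ending like _2 or _b are one class to them, and where a whole thing is asked for, a point or a joint stands for the part that bears it (a point fixed in the world has none). Each returns a list of dicts, best first, with "conf" (0 to 1); they miss things now and then, are a little off and sometimes report something else, mostly with a low value. They report only what shows in the picture. A call takes as long as a camera call. They do not tell look-alikes from the thing itself.
- robot.recognise(camera, query): "centre" ([x, y, z] in m, in world coordinates, good to about 4 mm: the middle of the surface that is visible of it).
- robot.regions_of(camera, query): "pixels" (480x640 bool, what is visible of it).
- robot.landmark_of(camera, query): "centre" ([x, y, z] in m, in world coordinates, good to about 4 mm: a listed point, or the origin of a listed thing).
The state is a dict: "t": time; "q": joint angles; "dq": joint speeds; "joint_torque": joint torques, N m; "tool_pos": TCP position; "orientation": TCP orientation; "force": force on the tool from outside, world axes, zero at the start; "wrist_torque": the same for the moment, N m; "opening": finger opening in m; "gripper_force": force on a finger pad.
Only numpy, scipy, OpenCV 4.12 (cv2) and the standard library are available. Lean on these libraries where they do the work, as an engineer would, in place of code of your own. Each camera call takes 0.05 s, during which the arm holds its last target. There are 200 camera calls.

TASK

Open the handleless drawer by pressing its front in until the push-push latch lets go and then drawing it out all the way, and put every clean ramekin and soup spoon from the drying mat away in it: ramekins standing upright on the floor of the wide grey compartment, spoons lying lengthwise and bowl up on the floor of the narrow blue one, nothing on top of anything else. Then push the drawer shut until the latch catches, make sure that it really stays shut flush when you let go, and leave the bottle, the steel bowl and the red basket where they are.

Things in the scene. Friction and masses are not known exactly. Their poses are not given: they have to be found in the camera images.
- drawer (a joint): drawer opening in m towards the unit's front (-x of the unit): 0 to 0.002 shut and latched, 0.165 fully out (stop). Push-push latch: from shut, pressed in to the firm stop (-0.010 to -0.0115; at least -0.009) and let go, it unlatches and a spring drives it out to 0.065: back off 80 mm. From open, pressed in to the same depth and let go, it catches. A shallower press changes nothing
- unit: fixed metal drawer unit, 312 mm wide (y), 300 deep (x), 85 high, closed but for its front. Origin: middle of the carcass's front edge, on the bench; x points into the unit, away from the robot, y left, z up. A 47 mm high stack of round plates, 176 mm across, stands on it, centred at x = 205, y = 0. Drawer: spring 7 N when shut, 3.5 N at 0.06, none beyond; runners drag 1 N + 22 N per m/s and hold it where left
- front (a point): middle of the outer face of the drawer's front panel, 45 mm above the bench, on the drawer; axes parallel to the unit's, it faces -x. Panel, metal, without handle: 16 mm thick, 300 wide, 8 to 78 mm above the bench; shut, its inner face is 12 mm off the carcass. Drawer box behind it: wall tops 62 mm, inner floor 20 mm above the bench. Fully out, the first 177 mm behind the panel are open from above
- ramekin_bay (a point): on the floor of the wide grey compartment (+y side), mid-width, 86 mm behind the panel's inner face; on the drawer, axes parallel to the unit's. Compartment: 175 mm wide (y), x = -86 to +172 mm from here, walls 42 mm high
- spoon_bay (a point): on the floor of the narrow blue-floored compartment (-y side), mid-width, 86 mm behind the panel's inner face; on the drawer, axes parallel to the unit's. Compartment: 103 mm wide (y), x = -86 to +172 mm from here, walls 42 mm high
- mat: fixed dark green drying mat on the bench, 270 x 270 x 4 mm, the clean wares stand on it. Origin: centre of its underside
- ramekin0: white fluted ceramic ramekin, 54 mm across, 30 mm high, about 90 g, open at the top. Origin: centre of its underside; z points up out of its mouth. Absent in some runs (None from the start)
- ramekin1: white fluted ceramic ramekin, 54 mm across, 30 mm high, about 90 g, open at the top. Origin: centre of its underside; z points up out of its mouth. Absent in some runs (None from the start)
- ramekin2: white fluted ceramic ramekin, 54 mm across, 30 mm high, about 90 g, open at the top. Origin: centre of its underside; z points up out of its mouth. Absent in some runs (None from the start)
- spoon0: white ceramic soup spoon, 147 mm long, 50 g, lying on its oval bowl: 57 x 42 mm, 14 high, centred at x = -35 mm. Handle 12 mm wide, 9 thick, straight along +x to x = 84 mm, rising: its middle is 17 mm above the underside at x = 12, 31 mm at x = 80. Origin: on the axis, level with the underside, below the handle root; z up out of the bowl. Centre of mass x = -26 mm. Absent in some runs (None)
- spoon1: white ceramic soup spoon, 147 mm long, 50 g, lying on its oval bowl: 57 x 42 mm, 14 high, centred at x = -35 mm. Handle 12 mm wide, 9 thick, straight along +x to x = 84 mm, rising: its middle is 17 mm above the underside at x = 12, 31 mm at x = 80. Origin: on the axis, level with the underside, below the handle root; z up out of the bowl. Centre of mass x = -26 mm. Absent in some runs (None)
- soap_bottle: bystander: green dish-soap bottle, 66 mm across, 189 mm high; origin: centre of its underside
- steel_bowl: bystander: steel bowl, 96 mm across, 45 mm high; origin: centre of its underside
- red_basket: bystander: red plastic basket, 200 x 160 x 70 mm; origin: centre of its underside
Mind the look-alikes: they are no part of the job. Leave any black or pink look-alike of the ramekin2 alone.

How it is judged:
By the outcome, as a careful person would: the job done as asked, in the order asked, and still so for the second after the job is handed in, with the robot touching nothing.
Of ramekin0, ramekin1, ramekin2 only 2 to 3 are there at a start; the rules pass over those that are not, and their reading is None.
Of spoon0, spoon1 only 1 to 2 are there at a start; the rules pass over those that are not, and their reading is None.
At some moment in a run one of ramekin0, ramekin1, ramekin2, spoon0, spoon1 may be knocked a few centimetres aside while the robot is not near it.
Once in a run the grip may slacken for a moment while it holds something.
It also fails if it takes over 210 s, if anything falls off the work surface, if the arm or the gripper's body presses on something with over 40 N, if the wrist force passes 120 N, or if a joint passes its speed limit or range.

## Working session

There is one attempt and no reset: what is moved stays moved. The work goes in short steps, Python scripts to look and compute and a tool call to move; the robot and the scene stay as the last step left them, time stands still between calls to the robot, and variables do not carry over. Pictures are saved under pics/ and viewed, at most 14 in all, crops included, and the job is handed in when it is done.

Besides the shell and the picture viewer there is one more tool, called after "Call:" by a JSON object that holds its "fn" and its "kwargs". play_rows: Moves the arm, as the interface text tells. Its arguments: {"type":"object","properties":{"increments":{"type":"string"},"force":{"type":"number"}},"required":["increments"]}

```bash
mkdir -p pics; cat > h.py <<'E'
import numpy as np, cv2
from plant import robot
from scipy.spatial.transform import Rotation as R
np.set_printoptions(precision=4,suppress=True)
def cal(n):
    c=robot.calibration(n); f=240/np.tan(np.radians(c["vertical_fov"])/2)
    K=np.array([[f,0,c["cx"]],[0,f,c["cy"]],[0,0,1]]); return K,np.array(c["rvec"],float),np.array(c["tvec"],float),c
def proj(n,P):
    K,r,t,_=cal(n); return cv2.projectPoints(np.array(P,float).reshape(-1,3),r,t,K,None)[0].reshape(-1,2)
def ray(n,uv,z):
    K,r,t,_=cal(n); Rm=cv2.Rodrigues(r)[0]; o=-Rm.T@t
    uv=np.array(uv,float).reshape(-1,2); d=np.c_[uv,np.ones(len(uv))]@np.linalg.inv(K).T@Rm
    return o+d*((z-o[2])/d[:,2])[:,None]
def st():
    s=robot.read_state(); print("t",round(s["t"],2),"pos",np.array(s["tool_pos"]),"ori",np.array(s["orientation"]),"F",np.array(s["force"]),"op",s["opening"],"gf",s["gripper_force"])
    return s
def snap(n,name):
    im=np.array(robot.read_camera(n)); cv2.imwrite("pics/"+name,im); return im
E
python3 - <<'E'
from h import *
s=st(); print(R.from_rotvec(s["orientation"]).as_matrix())
for n in("top","side"):
    snap(n,n+"0.png"); print(n,cal(n)[3])
    for q in ["front","unit","ramekin_bay","spoon_bay","mat","ramekin0","spoon0","soap_bottle","steel_bowl","red_basket"]:
        print(q,[(np.round(d["centre"],3).tolist(),round(d["conf"],2)) for d in robot.landmark_of(n,q)])
E
```

```text
t 0.0 pos [0.1969 0.5662 0.2176] ori [-0.5234 -3.0972  0.0028] F [-0.0628  0.295   0.9345] op 0.09286560333782448 gf 0.0
[[-0.9445  0.3286 -0.0007]
 [ 0.3286  0.9445 -0.0017]
 [ 0.0001 -0.0018 -1.    ]]
top {'vertical_fov': 52.636192726621054, 'cx': 318.79347940340114, 'cy': 238.40305653213503, 'rvec': array([ 2.0298, -2.2049,  0.233 ]), 'tvec': array([-0.1072,  0.5897,  0.9678])}
front [([0.625, 0.207, 0.044], 0.64)]
unit [([0.65, 0.206, -0.001], 0.84)]
ramekin_bay []
spoon_bay []
mat [([0.51, -0.211, -0.001], 0.97), ([0.755, -0.096, -0.0], 0.46)]
ramekin0 [([0.51, -0.309, 0.002], 0.88), ([0.744, -0.411, 0.001], 0.8), ([0.582, -0.402, 0.0], 0.79), ([0.586, -0.308, 0.005], 0.62), ([0.645, -0.466, -0.002], 0.6), ([0.488, -0.572, -0.001], 0.45)]
spoon0 [([0.486, -0.112, 0.003], 0.8), ([0.482, -0.206, 0.005], 0.62)]
soap_bottle [([0.757, -0.099, -0.001], 0.95)]
steel_bowl [([0.732, -0.255, -0.002], 0.95), ([0.513, -0.209, -0.0], 0.39), ([0.623, 0.209, 0.047], 0.33), ([0.489, -0.117, 0.003], 0.19)]
red_basket []
side {'vertical_fov': 52.78754581809364, 'cx': 318.67419787432544, 'cy': 240.06571475865144, 'rvec': array([ 2.4301, -0.2461,  0.1077]), 'tvec': array([-0.574 ,  0.0134,  1.3469])}
front [([0.621, 0.213, 0.042], 0.9)]
unit [([0.649, 0.203, -0.001], 0.88)]
ramekin_bay []
spoon_bay []
mat [([0.512, -0.209, 0.0], 0.94)]
ramekin0 [([0.585, -0.305, 0.004], 0.88), ([0.51, -0.305, 0.003], 0.86), ([0.646, -0.462, 0.0], 0.67), ([0.745, -0.416, 0.001], 0.64), ([0.585, -0.404, 0.001], 0.62)]
spoon0 [([0.49, -0.111, 0.006], 0.68), ([0.476, -0.207, 0.004], 0.56), ([0.62, 0.213, 0.045], 0.24)]
soap_bottle [([0.753, -0.098, -0.002], 0.56)]
steel_bowl [([0.735, -0.253, -0.0], 0.78), ([0.512, -0.308, 0.005], 0.65), ([0.65, 0.204, -0.004], 0.63)]
red_basket [([0.488, -0.574, -0.006], 0.7)]
```

View pics/top0.png

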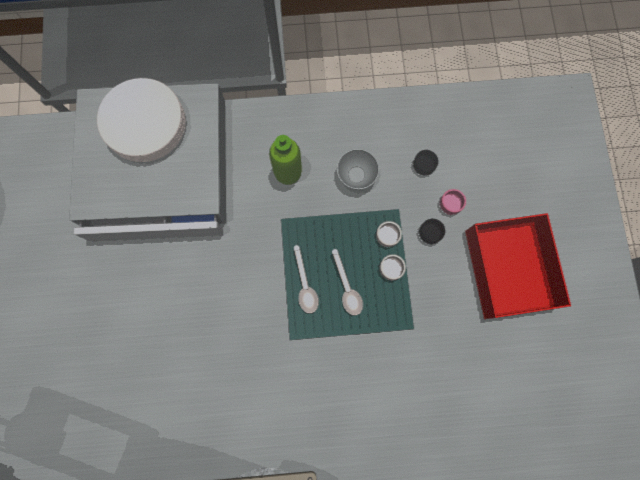

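View pics/side0.png

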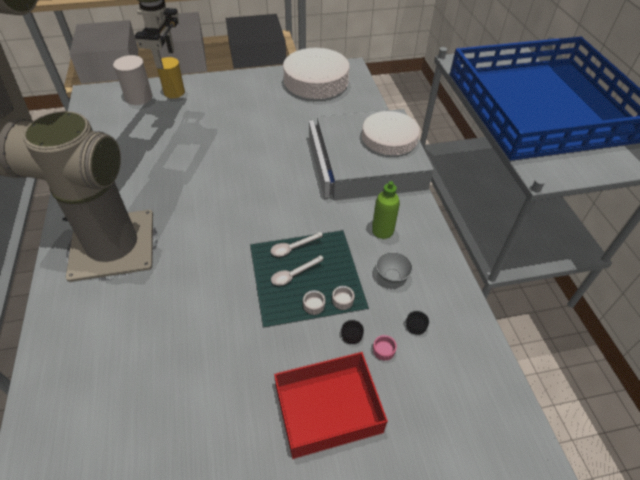

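The top view shows white ramekins on the mat at about (388,235) and (392,267), with spoon bowls at (308,300) and (352,302). The black look-alikes are at (426,162) and (432,231) and the pink one at (453,202), all off the mat. The white ones fit the description. I'll confirm that in a crop and measure the yaws.

```bash
cat > yaw.py <<'E'
from h import *
def spoon(m, n="top", zb=0.018, zh=0.035):
    ys,xs=np.nonzero(m); p=np.c_[xs,ys].astype(float); c=p.mean(0); w,v=np.linalg.eigh(np.cov((p-c).T)); a=v[:,1]
    s=(p-c)@a
    if abs(s.min())>abs(s.max()): a=-a; s=-s   # com nearer bowl; long side = handle
    b=p[s<np.percentile(s,45)]; 
    tip=p[s>s.max()-3].mean(0); bend=p[s<s.min()+3].mean(0)
    T=ray(n,tip,zh)[0]; B=ray(n,bend,zb)[0]
    return T,B,np.degrees(np.arctan2(*(T-B)[[1,0]])),np.linalg.norm((T-B)[:2])
E
python3 - <<'E'
from yaw import *
im=cv2.imread("pics/top0.png")
a=cv2.resize(im[200:345,275:475],None,fx=3,fy=3,interpolation=cv2.INTER_CUBIC)
b=cv2.resize(im[195:245,65:230],None,fx=3.6,fy=3.6,interpolation=cv2.INTER_CUBIC)
o=np.zeros((600,800,3),np.uint8)
o[:150*0+a.shape[0],:a.shape[1]]=a[:600]; o[435:435+165,:b.shape[1]]=b[:165]; cv2.imwrite("pics/crop1.png",o)
for n in("top","side"):
    robot.read_camera(n)
    for d in robot.regions_of(n,"spoon0")[:3]:
        print(n,d["conf"],d["pixels"].sum(),*spoon(d["pixels"],n))
    for q in("front","unit"):
      for d in robot.regions_of(n,q)[:1]:
        m=d["pixels"].astype(np.uint8); c=max(cv2.findContours(m,0,2)[0],key=cv2.contourArea)
        r=cv2.approxPolyDP(c,4,True).reshape(-1,2); print(n,q,d["conf"],r.tolist()); print(ray(n,r,0.078 if q=="front" else 0.085))
K,r,t,_=cal("top"); print("cam",-cv2.Rodrigues(r)[0].T@t)
E
```

```text
top 0.82 626 [ 0.5665 -0.1056  0.035 ] [ 0.4321 -0.1257  0.018 ] 8.522857237166527 0.13591029587918108
top 0.81 632 [ 0.5551 -0.1863  0.035 ] [ 0.4193 -0.2217  0.018 ] 14.632758394800684 0.14037667217790864
top front 0.61 [[215, 214], [83, 220], [73, 233], [100, 240], [221, 232]]
[[0.6455 0.0583 0.078 ]
 [0.6552 0.3343 0.078 ]
 [0.6288 0.3546 0.078 ]
 [0.6092 0.2985 0.078 ]
 [0.6057 0.0473 0.078 ]]
top unit 0.92 [[78, 89], [69, 214], [77, 225], [74, 234], [87, 240], [222, 234], [224, 99], [218, 84], [167, 86], [137, 78], [108, 88]]
[[0.9531 0.3467 0.085 ]
 [0.6685 0.3603 0.085 ]
 [0.6434 0.3432 0.085 ]
 [0.6247 0.3491 0.085 ]
 [0.6098 0.3221 0.085 ]
 [0.5996 0.0442 0.085 ]
 [0.9033 0.0269 0.085 ]
 [0.9404 0.0386 0.085 ]
 [0.9446 0.1511 0.085 ]
 [0.9694 0.217  0.085 ]
 [0.9502 0.2809 0.085 ]]
side 0.93 361 [ 0.5495 -0.1869  0.035 ] [ 0.4202 -0.2203  0.018 ] 14.47148785488864 0.13344584287149885
side 0.77 382 [ 0.5666 -0.1053  0.035 ] [ 0.4313 -0.1267  0.018 ] 8.991180202104626 0.13693081544406246
side front 0.88 [[310, 121], [310, 145], [327, 197], [333, 178], [319, 127]]
[[ 0.6297  0.3509  0.078 ]
 [ 0.6056  0.2288  0.078 ]
 [ 0.608  -0.0072  0.078 ]
 [ 0.6424  0.0666  0.078 ]
 [ 0.6523  0.3137  0.078 ]]
side unit 0.64 [[381, 255], [376, 266], [385, 280], [396, 283], [410, 274], [412, 266], [405, 256]]
[[ 0.6958 -0.244   0.085 ]
 [ 0.6736 -0.2752  0.085 ]
 [ 0.6831 -0.3206  0.085 ]
 [ 0.7067 -0.3344  0.085 ]
 [ 0.7488 -0.3154  0.085 ]
 [ 0.7617 -0.2928  0.085 ]
 [ 0.7547 -0.259   0.085 ]]
cam [ 0.3695 -0.133   1.0684]
```

View pics/crop1.png

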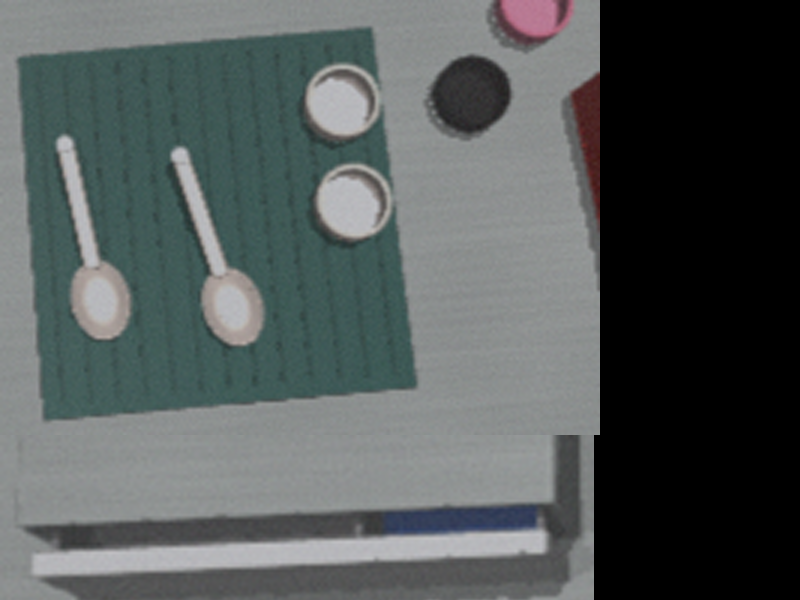

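```bash
python3 - <<'E'
from h import *
P=ray("top",[[74.4,233.6],[216.4,227.5],[74.4,228.9],[216.4,221.4]],0.078); C=ray("top",[[71.1,219.7],[218.3,213.6]],0.085)
print(P,C)
for a,b in((P[0],P[1]),(P[2],P[3]),(C[0],C[1])):
    d=(a-b)[:2]; print("mid",(a+b)/2,"len",np.linalg.norm(d),"yaw",np.degrees(np.arctan2(-d[0],d[1])))
for n in("top","side"):
  for k in range(2):
    robot.read_camera(n)
    for q in("front","unit"):
        print(q,[(np.round(d["centre"],4).tolist(),round(d["conf"],2)) for d in robot.landmark_of(n,q)][:1])
  for q in("ramekin0",):
        print(q,[(np.round(d["centre"],4).tolist(),round(d["conf"],2)) for d in robot.landmark_of(n,q)][:6])
E
```

```text
[[0.6273 0.3517 0.078 ]
 [0.6161 0.0565 0.078 ]
 [0.6374 0.3519 0.078 ]
 [0.6293 0.056  0.078 ]] [[0.6558 0.3557 0.085 ]
 [0.6439 0.05   0.085 ]]
mid [0.6217 0.2041 0.078 ] len 0.2953843524774374 yaw -2.1666538780340394
mid [0.6333 0.2039 0.078 ] len 0.2960058527842604 yaw -1.5731941406586136
mid [0.6498 0.2028 0.085 ] len 0.3058720693847255 yaw -2.2327866623641333
front [([0.6237, 0.2063, 0.0448], 0.94)]
unit [([0.6531, 0.2094, -0.0004], 0.97)]
front [([0.621, 0.2052, 0.0456], 0.71)]
unit [([0.6512, 0.2101, 0.0011], 0.71)]
ramekin0 [([0.512, -0.3111, 0.0011], 0.79), ([0.7429, -0.4158, 0.0008], 0.75), ([0.5823, -0.3059, 0.0042], 0.68), ([0.6435, -0.464, -0.0002], 0.67), ([0.5826, -0.4024, -0.0008], 0.64)]
front [([0.62, 0.2137, 0.0437], 0.93)]
unit [([0.6476, 0.2053, -0.0027], 0.67)]
front [([0.6181, 0.2129, 0.0429], 0.85)]
unit [([0.6521, 0.2048, 0.0009], 0.72)]
ramekin0 [([0.6443, -0.4614, 0.0015], 0.82), ([0.7453, -0.4156, 0.0005], 0.7), ([0.5094, -0.3082, 0.0042], 0.58), ([0.5854, -0.4063, 0.0007], 0.58), ([0.5861, -0.309, 0.0021], 0.56)]
```

```bash
cat >> h.py <<'E'
U0=np.array([0.6505,0.2065]); UY=-2.1
ux=np.array([np.cos(np.radians(UY)),np.sin(np.radians(UY))]); uy=np.array([-ux[1],ux[0]])
def U(x,y): return U0+x*ux+y*uy
def toU(p): d=np.array(p)[:2]-U0; return np.array([d@ux,d@uy])
def mv(*targets, s=None):
    "targets: (x,y,z,tool-y angle deg in world); prints tool shifts in mm/deg from now"
    s=s or st(); Rm=R.from_rotvec(s["orientation"]).as_matrix(); p=np.array(s["tool_pos"])
    cur=np.degrees(np.arctan2(Rm[1,1],Rm[0,1])); print("unit xy",toU(p),"tooly",cur)
    for t in targets:
        d=Rm.T@(np.array(t[:3])-p)*1000; a=(t[3]-cur+90)%180-90
        print(np.round(d,1), "yaw",round(-a,1))
E
python3 - <<'E'
from h import *
mv((*U(-.08,0),.2,87.9),(*U(-.08,0),.045,87.9))
E
```

```text
t 2.2 pos [0.1971 0.5667 0.2186] ori [-0.5235 -3.0976  0.    ] F [ 0.108   0.1556 -1.0687] op 0.09301663910378453 gf 0.0
unit xy [-0.4663  0.3433] tooly 70.81520070528994
[-470.1 -214.7   18.6] yaw -17.1
[-470.1 -214.7  173.6] yaw -17.1
```

Call:
{"fn": "play_rows", "kwargs": {"increments": "-47 -21 2 -8 1;-94 -43 4 -17.1 1;-141 -64 6 -17.1 1;-188 -86 8 -17.1 1;-235 -107 10 -17.1 1;-282 -129 12 -17.1 1;-329 -150 14 -17.1 1;-376 -172 16 -17.1 1;-423 -193 18 -17.1 1;-470 -215 60 -17.1 1;-470 -215 110 -17.1 1;-470 -215 150 -17.1 1;-470 -215 174 -17.1 1;-470 -215 174 -17.1 1;-470 -215 174 -17.1 1"}}

```text
t: 3.7
tool_pos: [0.5701, 0.2092, 0.0449]
orientation: [-0.057, -3.14, 0.0]
force: [-0.5, -0.1, 1.5]
opening: 0.0007
gripper_force: 0.0
```

```bash
python3 - <<'E'
from h import *
mv((*U(-.03,0),.045,87.9))
E
```

```text
t 3.7 pos [0.5701 0.2092 0.0449] ori [-0.0571 -3.1399  0.0005] F [-0.5033 -0.0752  1.5334] op 0.0006717754172936257 gf 0.0
unit xy [-0.0805 -0.0002] tooly 87.91751904867131
[-50.5   0.2  -0.1] yaw 0.0
```

Call:
{"fn": "play_rows", "kwargs": {"increments": "-20 0 0 0 1;-35 0 0 0 1;-40 0 0 0 1;-44 0 0 0 1;-46 0 0 0 1;-48 0 0 0 1;-48 0 0 0 1"}}

```text
t: 4.4
tool_pos: [0.6183, 0.2086, 0.0477]
orientation: [0.056, 3.14, 0.001]
force: [-6.5, 0.1, 5.2]
opening: 0.0003
gripper_force: 3.6
```

Call:
{"fn": "play_rows", "kwargs": {"increments": "-2 0 0 0 1;-4 0 0 0 1;-5 0 0 0 1;-5 0 0 0 1"}}

```text
t: 4.8
tool_pos: [0.6231, 0.2085, 0.0477]
orientation: [0.056, 3.141, 0.001]
force: [-7.9, 0.5, 6.0]
opening: 0.0004
gripper_force: 4.1
```

Call:
{"fn": "play_rows", "kwargs": {"increments": "-2 0 0 0 1;-4 0 0 0 1;-5 0 0 0 1;-5 0 0 0 1"}}

```text
t: 5.2
tool_pos: [0.624, 0.2084, 0.0476]
orientation: [-0.054, -3.133, 0.0]
force: [-28.9, -2.1, 21.4]
opening: 0.0002
gripper_force: 15.0
```

Call:
{"fn": "play_rows", "kwargs": {"increments": "30 0 0 0 1;75 0 0 0 1;90 0 0 0 1;95 0 0 0 1;95 0 0 0 1;95 0 0 0 1;95 0 0 0 1;95 0 0 0 1"}}

```text
t: 6.0
tool_pos: [0.5343, 0.2105, 0.0449]
orientation: [0.058, 3.141, 0.0]
force: [-0.4, -0.4, -0.3]
opening: 0.0004
gripper_force: 0.0
```

```bash
python3 - <<'E'
from h import *
st(); snap("top","top1.png")
print([(np.round(d["centre"],4).tolist(),round(d["conf"],2)) for d in robot.landmark_of("top","front")][:2])
snap("side","side1.png")
for q in("front","ramekin_bay","spoon_bay"):print([(np.round(d["centre"],4).tolist(),toU(d["centre"]),round(d["conf"],2)) for d in robot.landmark_of("side",q)][:2])
E
```

```text
t 6.0 pos [0.5343 0.2105 0.0449] ori [0.0578 3.1405 0.0002] F [-0.3801 -0.4372 -0.2659] op 0.00039660229200761744 gf 0.0
[([0.5578, 0.209, 0.0433], 0.9), ([0.5115, -0.2102, -0.0021], 0.46)]
[([0.5508, 0.2153, 0.0427], array([-0.1   ,  0.0051]), 0.97), ([0.6567, 0.1175, 0.0188], array([ 0.0095, -0.0887]), 0.46)]
[([0.6639, 0.2649, 0.024], array([0.0113, 0.0589]), 0.77)]
[([0.6553, 0.118, 0.0191], array([ 0.008 , -0.0883]), 0.67)]
```

```bash
python3 - <<'E'
from h import *
mv((*U(-.115,0.03),.115,87.9),(*U(-.04,0.03),.115,87.9),(*U(-.04,0.03),.042,87.9),(*U(-.165,0.03),.042,87.9))
E
```

```text
t 6.3 pos [0.5334 0.2105 0.0444] ori [-0.0573 -3.1407  0.0002] F [-0.0824  0.6897  0.2262] op 0.00031506990065020325 gf 0.0
unit xy [-0.1172 -0.0003] tooly 87.90902985845491
[ -2.1  30.3 -70.6] yaw 0.0
[-77.1  30.3 -70.6] yaw 0.0
[-77.2  30.3   2.4] yaw 0.0
[47.8 30.3  2.4] yaw 0.0
```

Call:
{"fn": "play_rows", "kwargs": {"increments": "0 15 -40 0 1;0 30 -71 0 1;-40 30 -71 0 1;-77 30 -71 0 1;-77 30 -71 0 1;-77 30 -40 0 1;-77 30 2 0 1;-77 30 2 0 1;-60 30 2 0 1;-50 30 2 0 1;-38 30 2 0 1;-26 30 2 0 1;-14 30 2 0 1;-2 30 2 0 1;10 30 2 0 1;22 30 2 0 1;34 30 2 0 1;42 30 2 0 1;47 30 2 0 1;47 30 2 0 1"}}

```text
t: 8.3
tool_pos: [0.4873, 0.2426, 0.0434]
orientation: [0.056, 3.141, 0.001]
force: [0.1, -0.3, -0.1]
opening: 0.0005
gripper_force: 0.0
```

Call:
{"fn": "play_rows", "kwargs": {"increments": "2 0 0 0 1;4 0 0 0 1;6 0 0 0 1;8 0 0 0 1;8 0 0 0 1"}}

```text
t: 8.8
tool_pos: [0.4831, 0.2425, 0.043]
orientation: [0.058, 3.134, 0.002]
force: [18.8, 0.7, -12.6]
opening: 0.0005
gripper_force: 9.2
```

Call:
{"fn": "play_rows", "kwargs": {"increments": "-20 0 0 0 1;-20 0 -50 0 1;-20 0 -100 0 1;-20 -50 -150 0 0;-20 -100 -160 0 -1;-20 -150 -160 0 -1;-20 -200 -160 0 -1;-20 -250 -160 0 -1;-20 -300 -160 0 -1;-20 -300 -160 0 -1"}}

```text
t: 9.8
tool_pos: [0.4878, -0.0619, 0.2024]
orientation: [-0.062, -3.14, 0.002]
force: [-0.2, 1.0, -0.7]
opening: 0.052
gripper_force: 0.0
```

```bash
python3 - <<'E'
from yaw import *
st()
for n in("top","side"):
    snap(n,n+"2.png")
    for q in("front","ramekin_bay","spoon_bay"):print(n,q,[(np.round(d["centre"],4).tolist(),toU(d["centre"]),round(d["conf"],2)) for d in robot.landmark_of(n,q)][:1])
    print([(np.round(d["centre"],4).tolist(),round(d["conf"],2)) for d in robot.landmark_of(n,"ramekin0")][:6])
    for d in robot.regions_of(n,"spoon0")[:3]: print(n,d["conf"],d["pixels"].sum(),*spoon(d["pixels"],n))
E
```

```text
t 9.8 pos [ 0.4878 -0.0619  0.2024] ori [-0.0622 -3.1402  0.0016] F [-0.2412  1.0155 -0.718 ] op 0.05196492932828943 gf 0.0
top front [([0.4591, 0.2111, 0.0448], array([-0.1914, -0.0024]), 0.69)]
top ramekin_bay [([0.5637, 0.2639, 0.0191], array([-0.0888,  0.0542]), 0.86)]
top spoon_bay [([0.5527, 0.1198, 0.022], array([-0.0946, -0.0902]), 0.61)]
[([0.5853, -0.3086, 0.0059], 0.92), ([0.6437, -0.4595, 0.0009], 0.88), ([0.5845, -0.4019, -0.0009], 0.85), ([0.7452, -0.4151, 0.0015], 0.68), ([0.5104, -0.3079, 0.0013], 0.66)]
top 0.96 711 [ 0.5551 -0.1863  0.035 ] [ 0.4156 -0.2207  0.018 ] 13.865823259218345 0.14369059338864656
top 0.69 417 [ 0.5182 -0.1144  0.035 ] [ 0.4317 -0.123   0.018 ] 5.648003094836774 0.08691243165031942
top 0.55 8350 [ 0.3965 -0.6649  0.035 ] [ 0.5857 -0.4984  0.018 ] -138.65843466267026 0.25204625089850097
side front [([0.4536, 0.2147, 0.0434], array([-0.1971,  0.001 ]), 0.91)]
side ramekin_bay [([0.5649, 0.2699, 0.0242], array([-0.0879,  0.0602]), 0.93)]
side spoon_bay [([0.5544, 0.123, 0.0209], array([-0.093, -0.087]), 0.62)]
[([0.744, -0.4155, 0.0005], 0.89), ([0.5831, -0.3097, 0.0039], 0.87), ([0.5103, -0.3051, 0.0039], 0.84), ([0.6431, -0.4609, -0.0028], 0.75), ([0.5865, -0.4033, 0.0002], 0.58)]
side 0.8 270 [ 0.5586 -0.1082  0.035 ] [ 0.4348 -0.1261  0.018 ] 8.262878906506685 0.12513179643156488
side 0.7 444 [ 0.5519 -0.1863  0.035 ] [ 0.4178 -0.2207  0.018 ] 14.363638489609762 0.13847573312435832
```

View pics/top2.png

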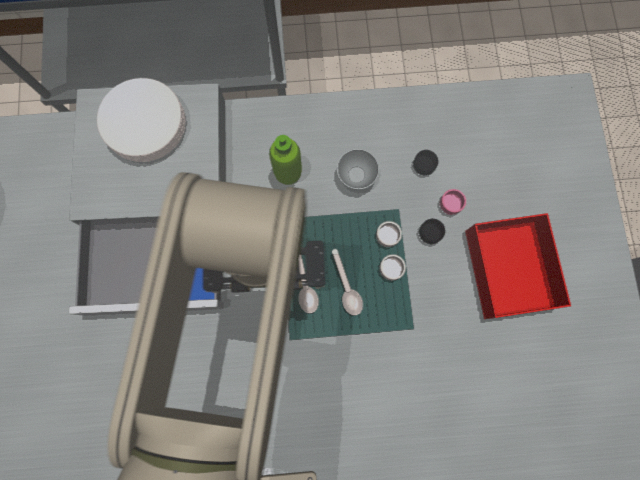

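The drawer is fully out (panel bottom edge around row 307 in the picture) and the mat still holds two spoons and two white ramekins. Spoon 1 goes first.

```bash
python3 - <<'E'
from h import *
mv((.511,-.1145,.08,98.7),(.511,-.1145,.008,98.7))
E
```

```text
t 10.4 pos [ 0.4887 -0.0573  0.2026] ori [-0.0551 -3.1411 -0.0001] F [ 0.1987 -0.3614 -0.5381] op 0.09289016221335629 gf 0.0
unit xy [-0.152  -0.2695] tooly 87.99120607026275
[-24.3 -56.4 122.6] yaw -10.7
[-24.3 -56.4 194.6] yaw -10.7
```

Call:
{"fn": "play_rows", "kwargs": {"increments": "-12 -30 30 -8 0;-24 -56 70 -10.7 0;-24 -56 120 -10.7 0;-24 -56 150 -10.7 0;-24 -56 180 -10.7 0;-24 -56 194.5 -10.7 0;-24 -56 194.5 -10.7 0;-24 -56 194.5 -10.7 1;-24 -56 194.5 -10.7 1;-24 -56 194.5 -10.7 1;-24 -56 194.5 -10.7 1;-24 -56 194.5 -10.7 1;-24 -56 194.5 -10.7 1", "force": 35}}

```text
t: 11.7
tool_pos: [0.5109, -0.1149, 0.0085]
orientation: [-0.236, 3.132, -0.0]
force: [0.6, 0.3, 1.9]
opening: 0.0114
gripper_force: 34.8
```

```bash
python3 - <<'E'
from h import *
print(U(-.092,-.0885))
mv((*U(-.084,-.0665),.15,87.9),(*U(-.084,-.0665),.026,87.9))
E
```

```text
[0.5553 0.1214]
t 11.7 pos [ 0.5109 -0.1149  0.0085] ori [-0.236   3.132  -0.0005] F [0.5825 0.2676 1.9202] op 0.011369181175049084 gf 34.82853412628174
unit xy [-0.1277 -0.3263] tooly 98.61860160144302
[ -91.4  247.1 -141.5] yaw 10.7
[-91.3 247.2 -17.5] yaw 10.7
```

Call:
{"fn": "play_rows", "kwargs": {"increments": "0 0 -30 0 1;0 0 -80 0 1;0 0 -120 0 1;0 0 -142 0 1"}}

```text
t: 12.1
tool_pos: [0.5122, -0.1154, 0.1544]
orientation: [-0.236, 3.128, -0.003]
force: [0.2, -0.1, 0.5]
opening: 0.0112
gripper_force: 34.8
```

Call:
{"fn": "play_rows", "kwargs": {"increments": "-16 45 0 5 1;-32 90 0 10.7 1;-48 135 0 10.7 1;-64 180 0 10.7 1;-80 225 0 10.7 1;-91 247 0 10.7 1;-91 247 0 10.7 1;-91 247 40 10.7 1;-91 247 60 10.7 1;-91 247 60 10.7 1;-91 247 60 10.7 1"}}

```text
t: 13.2
tool_pos: [0.5633, 0.1421, 0.0903]
orientation: [-0.058, -3.14, 0.001]
force: [0.5, 0.0, -0.1]
opening: 0.0112
gripper_force: 34.8
```

```bash
python3 - <<'E'
from h import *
mv((*U(-.084,-.0665),.0265,87.9))
im=snap("side","side3.png")
u,v=proj("side",[robot.read_state()["tool_pos"]])[0].astype(int); print(u,v)
c=im[v-90:v+80,u-120:u+100]; cv2.imwrite("pics/c3.png",cv2.resize(c,None,fx=3.3,fy=3.3,interpolation=2))
print([(np.round(d["centre"],4).tolist(),round(d["conf"],2)) for d in robot.landmark_of("side","spoon0")])
E
```

```text
t 13.2 pos [0.5633 0.1421 0.0903] ori [-0.0583 -3.1402  0.0006] F [ 0.5139  0.0313 -0.1468] op 0.011235428737637408 gf 34.82738971710205
unit xy [-0.0848 -0.0675] tooly 87.87232112620575
[-0.9  1.  63.8] yaw -0.0
302 161
[([0.4755, -0.2077, 0.0057], 0.75), ([0.5428, 0.1457, 0.0884], 0.72), ([0.5867, -0.3071, 0.003], 0.62), ([0.4841, -0.5751, -0.0073], 0.16)]
```

View pics/c3.png

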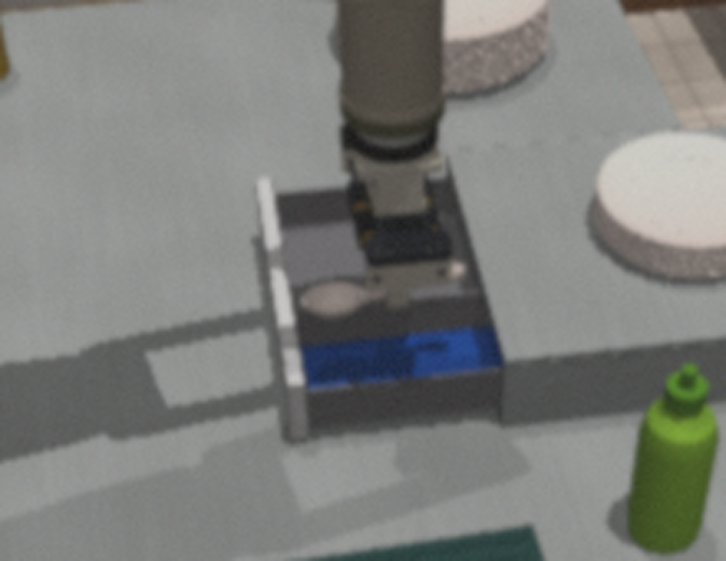

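The spoon sits level in the grip over the blue bay, bowl at about (330,300) in the crop. Lowering and releasing narrowly.

Call:
{"fn": "play_rows", "kwargs": {"increments": "-1 1 25 0 1;-1 1 50 0 1;-1 1 63 0 1;-1 1 65 0 1;-1 1 65 0 1;-1 1 65 0 0.6;-1 1 65 0 0.6;-1 1 65 0 0.6;-1 1 65 0 0.6;-1 1 55 0 0.6;-1 1 35 0 0.6;-1 1 0 0 0.6;-1 1 -40 0 0.6;-1 1 -60 0 0.2;-1 1 -60 0 0"}}

```text
t: 14.8
tool_pos: [0.5674, 0.1445, 0.1556]
orientation: [0.057, 3.133, 0.002]
force: [-0.3, 0.3, -0.1]
opening: 0.0302
gripper_force: 0.0
```

```bash
python3 - <<'E'
from yaw import *
s=st()
robot.read_camera("side"); print([(np.round(d["centre"],4).tolist(),toU(d["centre"]),round(d["conf"],2)) for d in robot.landmark_of("side","spoon0")])
for d in robot.regions_of("side","spoon0")[:3]: print(d["conf"],d["pixels"].sum(),*spoon(d["pixels"],"side"))
robot.read_camera("top")
for d in robot.regions_of("top","spoon0")[:3]: print(d["conf"],d["pixels"].sum(),*spoon(d["pixels"],"top"))
mv((.4985,-.2007,.15,104.4),(.4985,-.2007,.008,104.4),s=s)
E
```

```text
t 14.8 pos [0.5674 0.1445 0.1556] ori [0.0568 3.133  0.0023] F [-0.3127  0.2874 -0.0947] op 0.0302084522304821 gf 0.0
[([0.4793, -0.2076, 0.0058], array([-0.1559, -0.4201]), 0.94), ([0.5439, 0.1466, 0.0244], array([-0.1043, -0.0638]), 0.77)]
0.71 254 [0.624  0.1568 0.035 ] [0.4894 0.1617 0.018 ] -2.084589053013037 0.13472507901180664
0.71 402 [ 0.5503 -0.1865  0.035 ] [ 0.4194 -0.2219  0.018 ] 15.153775931415508 0.13557515177944085
0.91 505 [0.6256 0.1451 0.035 ] [0.4876 0.1525 0.018 ] -3.0763283675976636 0.13813700375661014
0.84 656 [ 0.5543 -0.1865  0.035 ] [ 0.4185 -0.222   0.018 ] 14.674894025278295 0.14041732262623396
0.66 5609 [0.4739 0.3783 0.035 ] [0.6412 0.064  0.018 ] 118.02443700177274 0.3560779600632939
unit xy [-0.0808 -0.065 ] tooly 87.92297862943373
[  56.4 -347.5    4.6] yaw -16.5
[  57.5 -347.7  146.6] yaw -16.5
```

Call:
{"fn": "play_rows", "kwargs": {"increments": "8 -50 0 -8 0;16 -100 0 -16.6 0;24 -150 0 -16.6 0;32 -200 0 -16.6 0;40 -250 0 -16.6 0;48 -300 4 -16.6 0;57 -347 40 -16.6 0;57 -347 80 -16.6 0;57 -347 120 -16.6 0;57 -347 140 -16.6 0;57 -347 147 -16.6 0;57 -347 147 -16.6 0;57 -347 147 -16.6 1;57 -347 147 -16.6 1;57 -347 147 -16.6 1;57 -347 147 -16.6 1;57 -347 147 -16.6 1;57 -347 147 -16.6 1"}}

```text
t: 16.85
tool_pos: [0.4962, -0.2011, 0.0043]
orientation: [-0.397, 3.115, -0.002]
force: [-0.1, 0.7, 12.7]
opening: 0.0115
gripper_force: 37.0
```

```bash
python3 - <<'E'
from h import *
mv((*U(-.072,-.1105),.15,87.9),(*U(-.072,-.1105),.0255,87.9))
E
```

```text
t 16.85 pos [ 0.4962 -0.2011  0.0043] ori [-0.3968  3.1145 -0.0015] F [-0.109   0.7281 12.7056] op 0.011497861625204792 gf 37.007069893807056
unit xy [-0.1393 -0.4129] tooly 104.5215319683421
[-151.2  270.4 -145.8] yaw 16.6
[-151.   270.5  -21.3] yaw 16.6
```

Call:
{"fn": "play_rows", "kwargs": {"increments": "0 0 -40 0 1;0 0 -90 0 1;0 0 -130 0 1;0 0 -146 0 1;-28 50 -146 8 1;-56 100 -146 16.6 1;-84 150 -146 16.6 1;-112 200 -146 16.6 1;-140 250 -146 16.6 1;-151 270 -146 16.6 1;-151 270 -146 16.6 1;-151 270 -100 16.6 1;-151 270 -80 16.6 1;-151 270 -80 16.6 1;-151 270 -80 16.6 1"}}

```text
t: 18.35
tool_pos: [0.5728, 0.098, 0.0825]
orientation: [-0.058, -3.139, 0.001]
force: [0.2, 0.4, -0.7]
opening: 0.0118
gripper_force: 35.0
```

```bash
python3 - <<'E'
from h import *
mv((*U(-.072,-.1105),.022,87.9))
robot.read_camera("side"); print([(np.round(d["centre"],4).tolist(),toU(d["centre"]),round(d["conf"],2)) for d in robot.landmark_of("side","spoon0")])
E
```

```text
t 18.35 pos [0.5728 0.098  0.0825] ori [-0.0577 -3.139   0.0006] F [ 0.21    0.4112 -0.7324] op 0.011785511231010314 gf 34.98770892620087
unit xy [-0.0737 -0.1113] tooly 87.8933367488941
[-1.8  0.8 60.5] yaw -0.0
[([0.5632, 0.2693, 0.0224], array([-0.0895,  0.0596]), 0.74), ([0.5527, 0.0984, 0.0845], array([-0.0938, -0.1116]), 0.65), ([0.5462, 0.1471, 0.0226], array([-0.1021, -0.0632]), 0.61)]
```

Call:
{"fn": "play_rows", "kwargs": {"increments": "-2 1 25 0 1;-2 1 45 0 1;-2 1 58 0 1;-2 1 60 0 1;-2 1 60 0 1;-2 1 60 0 0.6;-2 1 60 0 0.6;-2 1 60 0 0.6;-2 1 60 0 0.6;-2 1 50 0 0.6;-2 1 30 0 0.6;-2 1 0 0 0.6;-2 1 -40 0 0.6;-2 -40 -65 0 0.2;-2 -90 -65 0 -0.5;-2 -140 -65 0 -0.5;0 -190 -65 0 -0.5;0 -240 -65 0 -0.5;0 -290 -65 0 -0.5"}}

```text
t: 20.35
tool_pos: [0.5627, -0.1933, 0.1493]
orientation: [0.057, 3.14, -0.001]
force: [1.6, -0.5, 0.1]
opening: 0.0617
gripper_force: 0.0
```

```bash
python3 - <<'E'
from h import *
s=st(); o=[]
for n in("side","top"):
    im=snap(n,n+"4.png"); print([(np.round(d["centre"],4).tolist(),toU(d["centre"]),round(d["conf"],2)) for d in robot.landmark_of(n,"spoon0")][:3])
    print([(np.round(d["centre"],4).tolist(),round(d["conf"],2)) for d in robot.landmark_of(n,"ramekin0")][:6])
    u,v=proj(n,[[*U(-.09,0),.02]])[0].astype(int); o.append(cv2.resize(im[v-65:v+65,max(u-90,0):max(u-90,0)+180],None,fx=2.2,fy=2.2,interpolation=2))
cv2.imwrite("pics/c4.png",np.hstack(o))
mv((.584,-.308,.1,88),(.584,-.308,.01,88),s=s)
E
```

```text
t 20.35 pos [ 0.5627 -0.1933  0.1493] ori [ 0.0568  3.1399 -0.0007] F [ 1.5767 -0.5133  0.1494] op 0.06165639333772984 gf 0.0
[([0.5441, 0.1449, 0.021], array([-0.1041, -0.0655]), 0.76), ([0.558, 0.0992, 0.0238], array([-0.0885, -0.1106]), 0.57)]
[([0.5835, -0.2798, 0.0017], 0.95), ([0.5863, -0.4063, 0.0048], 0.68), ([0.648, -0.4609, -0.0001], 0.62), ([0.7434, -0.4173, -0.0001], 0.57)]
[([0.5409, 0.1451, 0.0201], array([-0.1073, -0.0654]), 0.89), ([0.5594, 0.1006, 0.0225], array([-0.0872, -0.1092]), 0.87), ([0.7551, -0.0953, 0.0033], array([ 0.1156, -0.2978]), 0.34)]
[([0.585, -0.4049, 0.0008], 0.85), ([0.5079, -0.3115, 0.0007], 0.74), ([0.6456, -0.4614, -0.0009], 0.72), ([0.7417, -0.412, 0.0026], 0.7)]
unit xy [-0.0731 -0.4027] tooly 87.92769140754172
[ -25.3 -113.9   49.4] yaw -0.1
[ -25.2 -113.8  139.4] yaw -0.1
```

View pics/c4.png

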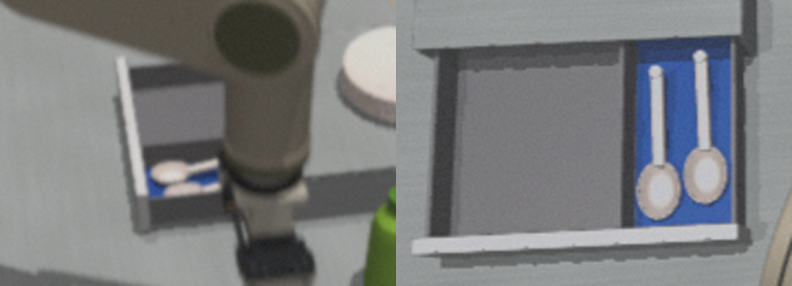

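Both spoons lie bowl up in the blue bay, bowls at crop pixels (658,190) and (706,175). The side view now puts one ramekin about 3 cm off, perhaps knocked, so I'll clear the view and measure again.

Call:
{"fn": "play_rows", "kwargs": {"increments": "20 50 -20 0 -0.5;40 100 -40 0 -0.5;60 150 -50 0 -0.5;70 180 -50 0 -0.5;70 180 -50 0 -0.5"}}

```text
t: 21.15
tool_pos: [0.4984, -0.0023, 0.1996]
orientation: [0.045, 3.14, 0.003]
force: [0.6, -0.6, 0.8]
opening: 0.0698
gripper_force: 0.0
```

```bash
cat > ram.py <<'E'
from h import *
def rams():
  for n in("side","top"):
    im=np.array(robot.read_camera(n)).astype(int)
    for d in robot.landmark_of(n,"ramekin0"):
        c=d["centre"]; u,v=proj(n,[[c[0],c[1],c[2]+.015]])[0].astype(int)
        print(n,np.round(c,4),round(d["conf"],2),"bgr",im[v-3:v+4,u-3:u+4].mean((0,1)).astype(int))
E
python3 - <<'E'
from ram import *
rams()
mv((.510,-.309,.09,88),(.510,-.309,.01,88))
E
```

```text
side [ 0.7462 -0.4148  0.001 ] 0.81 bgr [37 36 37]
side [ 0.5819 -0.4044  0.0025] 0.79 bgr [35 34 37]
side [ 0.5118 -0.3095  0.0026] 0.66 bgr [194 201 204]
side [ 0.6455 -0.4604 -0.0011] 0.58 bgr [146 122 201]
top [ 0.744  -0.4131  0.0005] 0.81 bgr [62 61 61]
top [ 0.6454 -0.4611  0.0005] 0.76 bgr [162 135 203]
top [ 0.5096 -0.3073  0.0016] 0.63 bgr [207 203 202]
t 21.35 pos [ 0.4996 -0.0086  0.1981] ori [ 0.0549  3.141  -0.0007] F [-0.0968 -0.8595 -0.6217] op 0.06981516769880357 gf 0.0
unit xy [-0.1429 -0.2205] tooly 87.99779013468053
[ -20.9 -299.8  108.3] yaw -0.0
[ -20.9 -299.8  188.3] yaw -0.0
```

Call:
{"fn": "play_rows", "kwargs": {"increments": "-4 -50 0 0 -0.5;-8 -100 0 0 -0.5;-12 -150 0 0 -0.5;-16 -200 0 0 -0.5;-20 -250 20 0 -0.5;-21 -300 70 0 -0.5;-21 -300 120 0 -0.5;-21 -300 160 0 -0.5;-21 -300 180 0 -0.5;-21 -300 188 0 -0.5;-21 -300 188 0 -0.5;-21 -300 188 0 1;-21 -300 188 0 1;-21 -300 188 0 1;-21 -300 188 0 1;-21 -300 188 0 1", "force": 30}}

```text
t: 22.95
tool_pos: [0.5114, -0.3105, 0.0128]
orientation: [0.057, 3.138, -0.004]
force: [-1.0, 0.2, 7.2]
opening: 0.0536
gripper_force: 30.0
```

```bash
python3 - <<'E'
from h import *
s=st(); z=s["tool_pos"][2]
mv((*U(-.136,.056),.15,87.9),(*U(-.136,.056),z+.0175,87.9),s=s)
E
```

```text
t 22.95 pos [ 0.5114 -0.3105  0.0128] ori [ 0.0565  3.1375 -0.004 ] F [-1.005   0.1755  7.2108] op 0.05362821370438019 gf 30.00507563352585
unit xy [-0.1201 -0.5217] tooly 87.93623401643733
[  15.1  577.4 -138.7] yaw 0.0
[ 15.5 577.7 -19. ] yaw 0.0
```

Call:
{"fn": "play_rows", "kwargs": {"increments": "0 0 -40 0 1;0 0 -90 0 1;0 0 -130 0 1;2 50 -140 0 1;3 100 -140 0 1;4 150 -140 0 1;6 200 -140 0 1;7 250 -140 0 1;8 300 -140 0 1;9 350 -140 0 1;10 400 -140 0 1;12 450 -140 0 1;13 500 -140 0 1;15 540 -140 0 1;15 570 -140 0 1;15 577 -140 0 1;15 577 -140 0 1;15 577 -90 0 1;15 577 -70 0 1;15 577 -70 0 1"}}

```text
t: 24.95
tool_pos: [0.5129, 0.2649, 0.0762]
orientation: [-0.059, -3.134, 0.005]
force: [-0.5, -0.5, -0.6]
opening: 0.0536
gripper_force: 30.0
```

```bash
python3 - <<'E'
from ram import *
s=st(); rams()
mv((*U(-.136,.056),.03,87.9),s=s)
E
```

```text
t 24.95 pos [0.5129 0.2649 0.0762] ori [-0.0591 -3.1345  0.0053] F [-0.525  -0.5005 -0.6487] op 0.05361071344452558 gf 29.9989914894104
side [ 0.6439 -0.46   -0.0005] 0.98 bgr [145 121 199]
side [ 0.5795 -0.2805  0.0014] 0.73 bgr [191 199 201]
side [ 0.7442 -0.416   0.0006] 0.72 bgr [36 36 37]
side [0.5132 0.2693 0.0685] 0.67 bgr [85 90 94]
side [0.6495 0.2062 0.0001] 0.65 bgr [64 64 65]
side [ 0.5854 -0.4058  0.0005] 0.58 bgr [34 34 36]
top [ 0.6455 -0.46   -0.0004] 0.9 bgr [155 129 194]
top [ 0.7422 -0.4134  0.0009] 0.66 bgr [60 59 59]
top [ 0.5834 -0.4067  0.0014] 0.63 bgr [54 53 54]
top [ 0.5831 -0.2782  0.0054] 0.61 bgr [197 193 193]
top [0.5172 0.2658 0.071 ] 0.36 bgr [49 47 47]
unit xy [-0.1397  0.0534] tooly 87.8393820041322
[-4.   2.8 46.2] yaw -0.1
```

Call:
{"fn": "play_rows", "kwargs": {"increments": "-4 3 20 0 1;-4 3 40 0 1;-4 3 46 0 1;-4 3 46 0 1;-4 3 46 0 1;-4 3 46 0 -0.5;-4 3 46 0 -0.5;-4 3 46 0 -0.5;-4 3 46 0 -0.5;-4 3 36 0 -0.5;-4 3 0 0 -0.5;-4 3 -50 0 -0.5;-4 3 -75 0 -0.5;-4 -47 -75 0 -0.5;-4 -97 -75 0 -0.5;-4 -147 -75 0 -0.5;-4 -197 -75 0 -0.5;-4 -247 -75 0 -0.5;-4 -297 -75 0 -0.5;-4 -297 -75 0 -0.5"}}

```text
t: 27.15
tool_pos: [0.5086, -0.0348, 0.1562]
orientation: [0.067, 3.14, -0.004]
force: [-0.4, 0.6, 0.3]
opening: 0.0698
gripper_force: 0.0
```

```bash
python3 - <<'E'
from ram import *
s=st(); rams()
mv((.582,-.2795,.09,88),(.582,-.2795,.012,88),s=s)
E
```

```text
t 27.15 pos [ 0.5086 -0.0348  0.1562] ori [ 0.0665  3.1398 -0.0036] F [-0.3716  0.5732  0.3326] op 0.06976387260558431 gf 0.0
side [ 0.6479 -0.4614  0.0013] 0.92 bgr [148 123 202]
side [ 0.7441 -0.4175  0.0007] 0.88 bgr [37 37 37]
side [ 0.5835 -0.4087  0.0016] 0.84 bgr [35 34 37]
side [ 0.5815 -0.2816  0.0028] 0.77 bgr [195 202 205]
side [0.5208 0.2739 0.021 ] 0.42 bgr [74 81 84]
top [ 0.5814 -0.2826  0.0028] 0.86 bgr [203 199 198]
top [ 0.5834 -0.4037 -0.0005] 0.78 bgr [56 55 56]
top [0.5224 0.2699 0.0207] 0.69 bgr [201 197 197]
top [ 0.7439 -0.4157  0.002 ] 0.68 bgr [61 60 60]
top [ 0.6459 -0.4613 -0.0005] 0.57 bgr [160 133 200]
unit xy [-0.1329 -0.2464] tooly 87.57226098202982
[ -83.6 -241.2   66.8] yaw -0.4
[ -83.5 -241.   144.8] yaw -0.4
```

```bash
python3 - <<'E'
from h import *
mv((.582,-.281,.012,88))
E
```

```text
t 27.35 pos [ 0.509  -0.0282  0.1556] ori [0.0563 3.1407 0.0008] F [ 0.6473  0.3801 -0.1864] op 0.06997623102728708 gf 0.0
unit xy [-0.1328 -0.2398] tooly 87.94496591350386
[ -82.  -250.1  143.5] yaw -0.1
```

Call:
{"fn": "play_rows", "kwargs": {"increments": "-16 -45 0 0 -0.5;-32 -90 0 0 -0.5;-48 -135 0 0 -0.5;-64 -180 0 0 -0.5;-80 -225 10 0 -0.5;-82 -250 50 0 -0.5;-82 -250 90 0 -0.5;-82 -250 120 0 -0.5;-82 -250 138 0 -0.5;-82 -250 143.5 0 -0.5;-82 -250 143.5 0 -0.5;-82 -250 143.5 0 1;-82 -250 143.5 0 1;-82 -250 143.5 0 1;-82 -250 143.5 0 1;-82 -250 143.5 0 1"}}

```text
t: 28.95
tool_pos: [0.5831, -0.2825, 0.0138]
orientation: [0.057, 3.138, -0.002]
force: [-0.3, 2.7, 6.1]
opening: 0.0535
gripper_force: 30.0
```

```bash
python3 - <<'E'
from h import *
s=st(); print("bay0",toU([.5216,.271]))
mv((*U(-.055,.056),.17,87.9),s=s)
E
```

```text
t 28.95 pos [ 0.5831 -0.2825  0.0138] ori [ 0.057   3.138  -0.0019] F [-0.3258  2.6621  6.1034] op 0.05345287117938888 gf 30.00259906053543
bay0 [-0.1312  0.0597]
unit xy [-0.0494 -0.4912] tooly 87.91908326373662
[   4.9  547.  -156.8] yaw 0.0
```

Call:
{"fn": "play_rows", "kwargs": {"increments": "0 0 -40 0 1;0 0 -90 0 1;0 0 -130 0 1;1 50 -145 0 1;2 100 -145 0 1;3 150 -145 0 1;4 200 -145 0 1;5 250 -145 0 1;5 300 -145 0 1;5 350 -145 0 1;5 400 -145 0 1;5 450 -145 0 1;5 500 -145 0 1;5 530 -145 0 1;5 547 -145 0 1;5 547 -145 0 1;5 547 -100 0 1;5 547 -70 0 1;5 547 -70 0 1;5 547 -70 0 1"}}

```text
t: 30.95
tool_pos: [0.5965, 0.2632, 0.0818]
orientation: [-0.059, -3.14, 0.001]
force: [0.7, -0.6, -0.8]
opening: 0.0534
gripper_force: 30.0
```

```bash
python3 - <<'E'
from ram import *
s=st(); rams()
mv((*U(-.055,.056),.031,87.9),s=s)
E
```

```text
t 30.95 pos [0.5965 0.2632 0.0818] ori [-0.0595 -3.1399  0.0013] F [ 0.7351 -0.5914 -0.8408] op 0.05339557392431143 gf 29.999595880508423
side [ 0.7439 -0.417   0.002 ] 0.86 bgr [36 36 36]
side [0.5193 0.2741 0.0212] 0.69 bgr [109 113 121]
side [0.5954 0.2661 0.0696] 0.67 bgr [86 91 96]
side [ 0.6442 -0.4626 -0.0011] 0.62 bgr [146 121 200]
top [ 0.6441 -0.4629  0.0008] 0.95 bgr [156 129 196]
top [ 0.5835 -0.4017 -0.0013] 0.78 bgr [54 53 53]
top [ 0.7461 -0.4143 -0.0008] 0.76 bgr [60 59 59]
top [0.5971 0.2669 0.0758] 0.45 bgr [45 44 43]
top [ 0.509  -0.2108 -0.0025] 0.45 bgr [88 91 63]
unit xy [-0.056   0.0546] tooly 87.82994628568656
[-1.1  1.4 50.8] yaw -0.1
```

Held squarely (bottom about 72 mm above the bench). I'll lower, release, lift and clear the drawer.

Call:
{"fn": "play_rows", "kwargs": {"increments": "-1 1 25 0 1;-1 1 45 0 1;-1 1 51 0 1;-1 1 51 0 1;-1 1 51 0 1;-1 1 51 0 -0.5;-1 1 51 0 -0.5;-1 1 51 0 -0.5;-1 1 51 0 -0.5;-1 1 41 0 -0.5;-1 1 0 0 -0.5;-1 1 -50 0 -0.5;-1 1 -75 0 -0.5;45 -20 -75 0 0;90 -40 -75 0 1;135 -54 -75 0 1;180 -54 -75 0 1;180 -54 -75 0 1"}}

```text
t: 32.95
tool_pos: [0.4094, 0.2168, 0.1558]
orientation: [-0.055, -3.138, 0.001]
force: [0.8, 0.1, 0.3]
opening: 0.0345
gripper_force: 0.0
```

```bash
python3 - <<'E'
from ram import *
s=st(); o=[]
for n in("side","top"):
    im=snap(n,n+"5.png")
    u,v=proj(n,[[*U(-.09,0),.02]])[0].astype(int); o.append(cv2.resize(im[v-65:v+65,max(u-90,0):max(u-90,0)+180],None,fx=2.2,fy=2.2,interpolation=2))
cv2.imwrite("pics/c5.png",np.hstack(o))
for n in("top",): print([(toU(d["centre"]),round(d["centre"][2],3)) for q in("ramekin0","spoon0","front") for d in robot.landmark_of(n,q) if d["centre"][1]>0])
mv((*U(-.25,0),.045,87.9),s=robot.read_state())
E
```

```text
t 32.95 pos [0.4094 0.2168 0.1558] ori [-0.0553 -3.1378  0.0009] F [0.8394 0.1374 0.3019] op 0.03448889105213122 gf 0.0
[(array([-0.1336,  0.0614]), 0.018), (array([-0.053 ,  0.0622]), 0.021), (array([-0.1067, -0.0654]), 0.016), (array([-0.1895, -0.0007]), 0.045)]
unit xy [-0.2346  0.0026] tooly 87.90282963329732
[ 15.6  -2.7 112.6] yaw 0.0
```

View pics/c5.png

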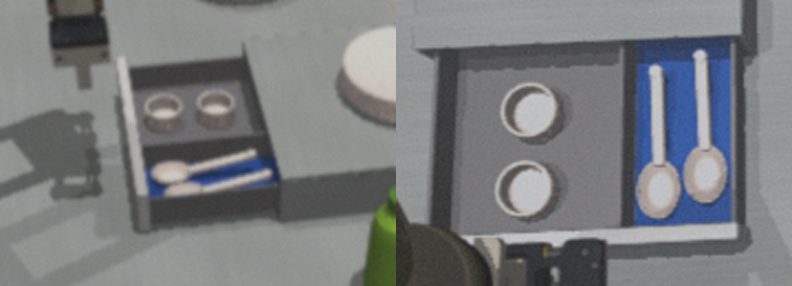

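Both ramekins stand upright in the grey bay, at crop pixels (530,110) and (525,188), and both spoons lie in the blue bay. Now I'll push the drawer shut gently.

Call:
{"fn": "play_rows", "kwargs": {"increments": "16 -3 40 0 1;16 -3 80 0 1;16 -3 110 0 1;16 -3 113 0 1;-10 -3 113 0 1;-25 -3 113 0 1;-30 -3 113 0 1;-36 -3 113 0 1;-43 -3 113 0 1;-51 -3 113 0 1;-60 -3 113 0 1;-70 -3 113 0 1;-80 -3 113 0 1;-90 -3 113 0 1;-100 -3 113 0 1;-110 -3 113 0 1;-120 -3 113 0 1;-129 -3 113 0 1;-137 -3 113 0 1;-144 -3 113 0 1"}}

```text
t: 35.2
tool_pos: [0.5586, 0.2091, 0.0435]
orientation: [-0.057, -3.14, 0.0]
force: [-7.5, 1.7, 4.3]
opening: 0.0005
gripper_force: 3.2
```

```bash
python3 - <<'E'
from h import *
mv((*U(-.0266,0),.045,87.9))
E
```

```text
t 35.2 pos [0.5586 0.2091 0.0435] ori [-0.0571 -3.1398  0.0003] F [-7.4986  1.6724  4.3477] op 0.00046694468884816 gf 3.245343267917633
unit xy [-0.0919 -0.0008] tooly 87.91508298250461
[-65.3   0.7  -1.6] yaw 0.0
```

Call:
{"fn": "play_rows", "kwargs": {"increments": "-8 0 0 0 1;-16 0 0 0 1;-24 0 0 0 1;-32 0 0 0 1;-40 0 0 0 1;-48 0 0 0 1;-54 0 0 0 1;-58 0 0 0 1;-61 0 0 0 1;-64 0 0 0 1;-64 0 0 0 1"}}

```text
t: 36.3
tool_pos: [0.6219, 0.2069, 0.0435]
orientation: [-0.057, -3.139, 0.0]
force: [-6.3, 1.5, 4.8]
opening: 0.0003
gripper_force: 3.6
```

Call:
{"fn": "play_rows", "kwargs": {"increments": "-2 0 0 0 1;-4 0 0 0 1;-6 0 0 0 1;-7 0 0 0 1;-7 0 0 0 1"}}

```text
t: 36.8
tool_pos: [0.6238, 0.2068, 0.0435]
orientation: [-0.055, -3.129, 0.003]
force: [-34.0, -2.0, 24.4]
opening: 0.0006
gripper_force: 17.3
```

Call:
{"fn": "play_rows", "kwargs": {"increments": "10 0 0 0 1;40 0 0 0 1;85 0 0 0 1;105 0 0 0 1;105 0 0 0 1;105 0 -50 0 1;105 0 -100 0 1;105 0 -100 0 1;105 0 -100 0 1;105 0 -100 0 1"}}

```text
t: 37.8
tool_pos: [0.5249, 0.21, 0.1428]
orientation: [-0.058, -3.141, 0.001]
force: [-0.4, 0.7, 0.1]
opening: 0.0002
gripper_force: 0.0
```

```bash
python3 - <<'E'
from ram import *
s=st(); o=[]
for n in("side","top"):
    im=snap(n,n+"6.png")
    print(n,[(q,np.round(toU(d["centre"]),4) ,d["centre"][2]) for q in("front","soap_bottle","steel_bowl","red_basket") for d in robot.landmark_of(n,q)[:1]])
    u,v=proj(n,[[*U(-.03,0),.05]])[0].astype(int); a=max(u-90,0); o.append(cv2.resize(im[v-65:v+65,a:a+180],None,fx=2.2,fy=2.2,interpolation=2))
cv2.imwrite("pics/c6.png",np.hstack(o))
E
```

```text
t 37.8 pos [0.5249 0.21   0.1428] ori [-0.0578 -3.1406  0.0008] F [-0.3524  0.659   0.1212] op 0.00015346299282703168 gf 0.0
side [('front', array([-0.0308,  0.0031]), 0.0442), ('soap_bottle', array([ 0.1144, -0.3021]), -0.0002), ('steel_bowl', array([ 0.0977, -0.4557]), 0.0007), ('red_basket', array([-0.136 , -0.7851]), -0.0067)]
top [('front', array([-0.0236, -0.0011]), 0.046), ('soap_bottle', array([ 0.1177, -0.299 ]), 0.0014), ('steel_bowl', array([ 0.0974, -0.454 ]), -0.0031), ('red_basket', array([-0.0274, -0.0033]), 0.0463)]
```

View pics/c6.png

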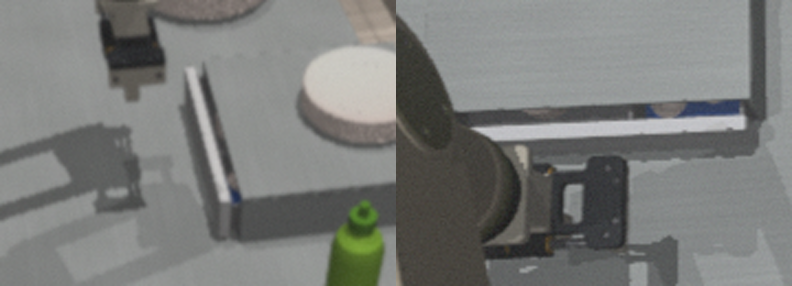

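The panel is back at its starting position (unit x about -0.028) about a second after release, and the spring has not pushed it out. The bottle and bowl are where they were, and so is the basket in the side view. Handing in.

```bash
python3 -c "
from plant import robot
print(robot.close_job())"
```

```text
the job is handed in; nothing more can be done
None
```

The job is handed in, with no verdict returned: both ramekins and both spoons are in their compartments, the drawer is latched shut and stayed shut about a second after release, and the bottle, bowl and basket were not moved.

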